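# Pin the pump housing and hold its plunger down on the spring

## Task

Get the pump housing ready for its cover. Take the two thick pins from the parts tray and drop them, one at a time, into the two empty corner bores of the housing so that they go right to the bottom. Then set the round-bellied plunger, belly down, in the sprung ring in the middle of the housing, push it down upright as far as the spring goes, and finish with the gripper still holding it down there; leave everything else on the bench where it is.

Things in the scene. Friction and masses are not known exactly. Their poses are not given: they have to be found in the camera images.
- housing: grey square pump housing, 140 x 140 mm, 50 mm high, fixed, at any yaw. Origin: centre of its underside. A bore at each corner, 50 mm from the centre along its x and its y: the two where x and y differ in sign already hold pins that stand out 24 mm, the other two are empty. In the middle a round well, 83 mm wide, 36 mm deep, with a steel ring on a spring
- bore_a (a point): an empty corner bore of the housing: the centre of its mouth, level with the housing's top (50 mm above the bench). The bore is 22 mm in diameter with a 2 mm chamfer, vertical, 36 mm deep, with a flat bottom; a pin resting on the bottom stands out 24 mm. Either thick pin fits either bore
- bore_b (a point): an empty corner bore of the housing: the centre of its mouth, level with the housing's top (50 mm above the bench). The bore is 22 mm in diameter with a 2 mm chamfer, vertical, 36 mm deep, with a flat bottom; a pin resting on the bottom stands out 24 mm. Either thick pin fits either bore
- ring_top (a point): centre of the opening of the sprung steel ring in the housing's well, level with the ring's upper face; moves with the ring. Ring: 78 mm outside, 54 mm opening, 10 mm thick; unpressed its upper face is 43 mm above the bench (7 mm below the housing's top). The plunger's belly sits on the edge of the opening
- spring_ring (a joint): how far the sprung ring is pushed straight down, in m: 0 up, 0.014 against its stop. It needs about 6 N to start moving and about 16 N at the stop, the plunger's weight included; it springs back when let go
- tray: flat blue parts tray, 200 x 76 mm, walls 14 mm high, floor 4 mm thick, fixed, three compartments in a row along its x (the long side), 65 mm apart. It lies to the left or right of the housing. Origin: centre of its underside
- pin_a: a thick plain steel pin (a cylinder, 18 mm diameter, 60 mm long, 0.1 to 0.15 kg) standing upright in one of the tray's three compartments; the two thick pins are alike. Origin: centre of its lower end; z along the pin, up
- pin_b: a thick plain steel pin (a cylinder, 18 mm diameter, 60 mm long, 0.1 to 0.15 kg) standing upright in one of the tray's three compartments; the two thick pins are alike. Origin: centre of its lower end; z along the pin, up
- plunger: aluminium plunger like a round flask, 0.32 to 0.48 kg, upright on the bench across the housing from the tray. Belly: a 64 mm ball, centre 26 mm above its flat 37 mm wide foot; neck: 26 mm diameter, from 60 to 100 mm above the foot. Origin: centre of the foot, z up the neck. Seated, the foot is 9 mm below the ring's upper face: 34 mm above the bench, 20 mm when fully down
- thin_pin: a thin steel pin, 11 mm diameter, 60 mm tall, standing in the remaining compartment of the tray; does not belong in this housing, leave it. Origin: centre of its foot
- bearing: a dark steel bearing ring lying flat, 52 mm outside diameter, 15 mm high, not needed. Origin: centre of its underside
- socket: a steel wrench socket standing on end, 30 mm diameter, 50 mm tall, near a far corner of the housing, not needed. Origin: centre of its underside
- wrench: a steel wrench, 180 mm long, lying on the bench beyond the housing, not needed. Origin: its underside, mid-length
- tin_can: a grey can, 66 mm diameter, 100 mm tall, standing at the far side, not needed. Origin: centre of its underside
- jar: a glass jar with a steel cap, 60 mm diameter, 80 mm tall, at the far side, not needed. Origin: centre of its underside
Not all that is in view belongs to the job. Leave any pink or red look-alike of the plunger alone. Leave any orange look-alike of the pin_b alone.

How it is judged:
On the way, in this order (a step that is already met when the one before it is completed fails the run):
1. the first thick pin rests on the bottom of an empty bore, let go (((horizontal distance between pin_a and bore_a below 0.006 m and z of pin_a in the frame of housing between 0.01 and 0.019 m and angle between pin_a's own z axis and vertical below 0.2 rad and linear speed of pin_a below 0.03 m/s and contact force between the fingers and pin_a below 0.2 N) or (horizontal distance between pin_a and bore_b below 0.006 m and z of pin_a in the frame of housing between 0.01 and 0.019 m and angle between pin_a's own z axis and vertical below 0.2 rad and linear speed of pin_a below 0.03 m/s and contact force between the fingers and pin_a below 0.2 N) or (horizontal distance between pin_b and bore_a below 0.006 m and z of pin_b in the frame of housing between 0.01 and 0.019 m and angle between pin_b's own z axis and vertical below 0.2 rad and linear speed of pin_b below 0.03 m/s and contact force between the fingers and pin_b below 0.2 N) or (horizontal distance between pin_b and bore_b below 0.006 m and z of pin_b in the frame of housing between 0.01 and 0.019 m and angle between pin_b's own z axis and vertical below 0.2 rad and linear speed of pin_b below 0.03 m/s and contact force between the fingers and pin_b below 0.2 N))), for 0.2 s.
2. both thick pins rest on the bottoms of the two bores, let go ((((horizontal distance between pin_a and bore_a below 0.006 m and z of pin_a in the frame of housing between 0.01 and 0.019 m and angle between pin_a's own z axis and vertical below 0.2 rad and linear speed of pin_a below 0.03 m/s and contact force between the fingers and pin_a below 0.2 N) and (horizontal distance between pin_b and bore_b below 0.006 m and z of pin_b in the frame of housing between 0.01 and 0.019 m and angle between pin_b's own z axis and vertical below 0.2 rad and linear speed of pin_b below 0.03 m/s and contact force between the fingers and pin_b below 0.2 N)) or ((horizontal distance between pin_a and bore_b below 0.006 m and z of pin_a in the frame of housing between 0.01 and 0.019 m and angle between pin_a's own z axis and vertical below 0.2 rad and linear speed of pin_a below 0.03 m/s and contact force between the fingers and pin_a below 0.2 N) and (horizontal distance between pin_b and bore_a below 0.006 m and z of pin_b in the frame of housing between 0.01 and 0.019 m and angle between pin_b's own z axis and vertical below 0.2 rad and linear speed of pin_b below 0.03 m/s and contact force between the fingers and pin_b below 0.2 N)))), for 0.2 s.
3. the plunger sits in the ring and is pressed down (value of joint spring_ring above 0.0105 m and horizontal distance between plunger and ring_top below 0.006 m and z of plunger in the frame of ring_top below -0.003 m and angle between plunger's own z axis and vertical below 0.15 rad and contact force between the fingers and plunger above 3 N and contact force between plunger and housing above 6 N and linear speed of plunger below 0.02 m/s), for 0.2 s.
At the end, for the whole second after the job is handed in: Each empty bore holds a thick pin, let go, at most 6 mm off axis, 5 mm off the bottom, 0.2 rad tilt; plunger in the ring (within 6 mm, 0.15 rad), at rest, fingers on it, ring pushed down over 10.5 of 14 mm with over 6 N from the plunger (all of step 3 and (((horizontal distance between pin_a and bore_a below 0.006 m and z of pin_a in the frame of housing between 0.01 and 0.019 m and angle between pin_a's own z axis and vertical below 0.2 rad and linear speed of pin_a below 0.03 m/s and contact force between the fingers and pin_a below 0.2 N) and (horizontal distance between pin_b and bore_b below 0.006 m and z of pin_b in the frame of housing between 0.01 and 0.019 m and angle between pin_b's own z axis and vertical below 0.2 rad and linear speed of pin_b below 0.03 m/s and contact force between the fingers and pin_b below 0.2 N)) or ((horizontal distance between pin_a and bore_b below 0.006 m and z of pin_a in the frame of housing between 0.01 and 0.019 m and angle between pin_a's own z axis and vertical below 0.2 rad and linear speed of pin_a below 0.03 m/s and contact force between the fingers and pin_a below 0.2 N) and (horizontal distance between pin_b and bore_a below 0.006 m and z of pin_b in the frame of housing between 0.01 and 0.019 m and angle between pin_b's own z axis and vertical below 0.2 rad and linear speed of pin_b below 0.03 m/s and contact force between the fingers and pin_b below 0.2 N)))); the arm keeps its last pose, push and grip.
It fails at once if another thing on the bench is moved more than 30 mm (distance of any of thin_pin, bearing, socket, wrench, tin_can, jar from where it was at the start of the episode above 0.03 m).
It also fails if it takes over 72 s, if anything falls off the work surface, if the arm or the gripper's body presses on something with over 40 N, if the wrist force passes 120 N, or if a joint passes its speed limit or range.

## Robot

A 6-joint arm with a two-finger parallel gripper is mounted at the origin on the work surface. World frame = base frame: x ahead of the robot, y to its left, z up, the work surface at z = 0. Lengths are in m, angles in rad, forces in N, time in s.
With the tool pointing down it reaches from about 0.375 to 0.9 m from the base axis. Payload 3.1 kg.
Tool frame: the origin (TCP) lies on the centre line of the jaws, within the pads' length; the fingertips stand robot.tip_reach ahead of it and the grasp point (between the pads) lies 8 mm behind it (robot.tip_reach is the distance from the TCP to the fingertips, in m); z points along the fingers, y is the line along which they close (so a half turn about z gives the same grasp; the last joint's range is limited). The gripper opens to 87 mm and grips with 3 to 60 N. Pads are 19 mm wide; open, the fingers measure 117 mm over their backs; the gripper's body (75 mm by 190 mm) begins 51 mm behind the grasp point.
Start: joints at [1.125, 0.527, 1.433, -0, 1.181, -0.178], TCP at [0.165, 0.603, 0.234] pointing down, gripper open.
Joint ranges: [-3.08, 3.08], [-0.75, 2.2], [0.22, 2.44], [-1.43, 4.57], [0, 2.65], [-2.85, 2.85]. Speed limits (rad/s): [2.79, 2.79, 3.14, 3.14, 3.14, 3.14].

## Interface

Orientations are given as a unit quaternion [x, y, z, w].
In Python, from rig import robot gives the robot as it stands.
- The arm moves only by the tool jog_arm, never from a script. Its argument "motion" is one flat list of numbers, 7 for each row, row after row: the shift along the tool's x, y, z scaled (see below), then the turn, a rotation vector about the tool's x, y, z scaled (see below), then the gripper's target within -1 to 1 (shut at 1, half-way at 0, fully open at -1). In form: [x, y, z, rx, ry, rz, hand, x, y, z, rx, ry, rz, hand, ...]. A call has 1 to 12 rows; each row shifts and turns the commanded pose from where the row before left it, along the tool's axes as they then stand; what a row does not reach is not made up. The controller multiplies each number of a shift by 4 cm and each number of a turn by 4 degrees. A row lasts 1/8 s, in which the tool goes at most 62.5 mm and 10.7 degrees, less where a joint would pass 70% of its speed; a pose out of reach is approached as far as the arm can. A call with a number of a shift or a turn outside -1 to 1 is refused whole. A call with a gripper value outside its range is refused whole. The fingers move at their own pace and stop on an object; "grip_force" is the grip in N (left out, the last holds). Time passes only in rows, so rows that do not move let the fingers close. It gives the time, the measured TCP pose, the force, the opening and the grip force at its end, in the units of the state.
- robot.get_obs(): the state, without advancing time (a new reading comes with each control period).
- robot.camera(name): name is "scene" or "top" or "wrist"; returns the picture (420x560x3 uint8, blue, green, red); there is no depth.
- robot.calibration(name): a dict with "fx", "fy", "cx", "cy" (pixels), "R" (3x3) and "t" (3): a world point X has camera coordinates R X + t; the wrist camera has in their place "T_tool_cam" (4x4, takes a point from camera to tool coordinates, whose origin is the TCP and whose axes are the flange's). Camera axes: x right, y down, z forward; pixel columns grow to the right and rows downward; lengths in m; the calibration is good to about 2 mm. The wrist camera is an equidistant fisheye: a pixel r from the principal point sees the ray r / f radians off the axis. A picture is of the moment at which its call begins: read the wrist's pose just before it. calibration takes no time and is no camera call.
- robot.hand_in(): hands the job in; it is judged then, once.
The state is a dict: "time": time; "q": joint angles; "joint_velocities": joint speeds; "joint_torque": joint torques, N m; "position": TCP position; "tool_rot": TCP orientation; "ft_force": force on the tool from outside, world axes, zero at the start; "moment": the same for the moment, N m; "grip_width": finger opening in m; "grip_force": force on a finger pad.
Only numpy, scipy, OpenCV 4.12 (cv2) and the standard library are available. Lean on these libraries where they do the work, as an engineer would, in place of code of your own. Each camera call takes 0.05 s, during which the arm holds its last target. There are 200 camera calls.

## Working session

There is one attempt and no reset: what is moved stays moved. The work goes in short steps, Python scripts to look and compute and a tool call to move; the robot and the scene stay as the last step left them, time stands still between calls to the robot, and variables do not carry over. Pictures are saved under pics/ and viewed, at most 10 in all, crops included, and the job is handed in when it is done.

Besides the shell and the picture viewer there is one more tool, called after "Emit:" by a JSON object that holds its "op" and its "data", one argument or row to a line. jog_arm: Moves the arm, as the interface text tells. Shifts and turns lie within -1 to 1; 1 stands for 4 cm of shift or 4 degrees of turn. Its arguments: {"type":"object","properties":{"motion":{"type":"array","items":{"type":"number"}},"grip_force":{"type":"number"}},"required":["motion"]}

```bash
mkdir -p pics; ls
python3 - <<'E'
from rig import robot
import cv2
o=robot.get_obs();print({k:o[k] for k in('time','position','tool_rot','grip_width','ft_force')},robot.tip_reach)
for n in('top','scene'):
    cv2.imwrite(f'pics/{n}0.png',robot.camera(n)); print(n,robot.calibration(n))
print(robot.calibration('wrist'))
E
```

```text
pics
{'time': 0.0, 'position': array([0.16507226, 0.60209609, 0.23257244]), 'tool_rot': array([ 1.33506573e-01,  9.91047367e-01, -1.00689493e-03, -3.11814185e-04]), 'grip_width': 0.08684211662803724, 'ft_force': array([-0.19656772,  0.03146396, -0.54505834])} 0.011
top {'fx': 468.64995236915655, 'fy': 468.64995236915655, 'cx': 283.0292659329927, 'cy': 206.44233662036234, 'R': array([[-8.20807250e-04, -9.99999346e-01,  7.96683358e-04],
       [-9.83477205e-01,  6.63021433e-04, -1.81030794e-01],
       [ 1.81030147e-01, -9.32111310e-04, -9.83477105e-01]]), 't': array([0.00855405, 0.57982318, 1.17410408])}
scene {'fx': 467.9466505362579, 'fy': 467.9466505362579, 'cx': 287.95769329533977, 'cy': 212.2839999702611, 'R': array([[-0.87625828,  0.48181159, -0.00538651],
       [ 0.30943687,  0.55412535, -0.77278323],
       [-0.36935112, -0.67882449, -0.63464719]]), 't': array([ 0.50286743, -0.11528559,  1.32155067])}
{'fx': 325.19226210127806, 'fy': 325.19226210127806, 'cx': 282.53225728823287, 'cy': 214.41027043969004, 'T_tool_cam': array([[-1.04826642e-03, -9.53222105e-01, -3.02268952e-01,
         8.51297132e-02],
       [ 9.99999155e-01, -7.66933846e-04, -1.04942053e-03,
         1.17340324e-03],
       [ 7.68510554e-04, -3.02269797e-01,  9.53222104e-01,
        -1.51118488e-01],
       [ 0.00000000e+00,  0.00000000e+00,  0.00000000e+00,
         1.00000000e+00]])}
```

View pics/top0.png

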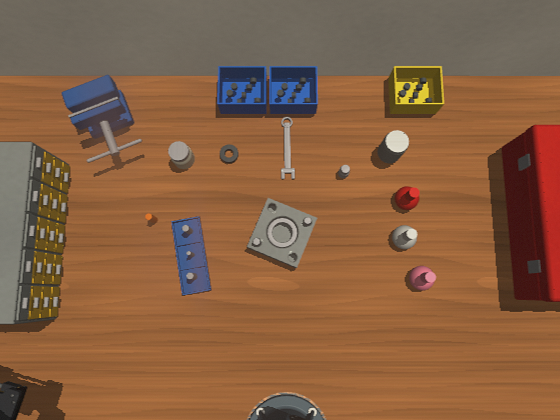

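View pics/scene0.png

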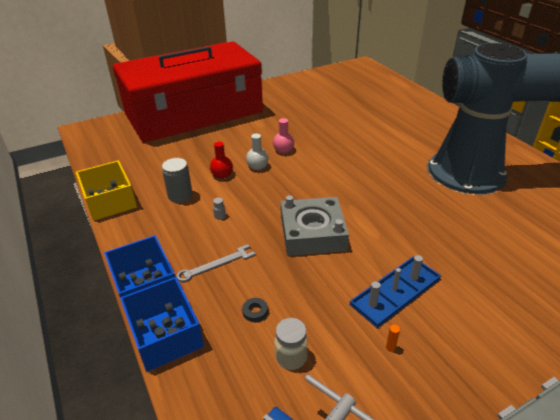

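Top view: the tray is at (192,256). Its pins are at (186,230), (189,254) and (190,277), and the middle one looks thin. The orange look-alike is at (150,218). The housing is at (282,233), with empty bores near (272,206) and (294,262). The flasks are red (407,198), grey aluminium (404,238) and pink (424,278); the grey one fits the plunger description. I'll confirm in one enlarged crop.

```bash
cat > h.py <<'E'
from rig import robot
import numpy as np, cv2
from scipy.spatial.transform import Rotation as Ro
def ray_plane(c,d,z): return c+d*((z-c[2])/d[2])
def px(name,u,v,z):
    k=robot.calibration(name); R=np.array(k['R']);t=np.array(k['t'])
    d=R.T@np.array([(u-k['cx'])/k['fx'],(v-k['cy'])/k['fy'],1]); return ray_plane(-R.T@t,d,z)
def proj(name,X):
    k=robot.calibration(name); p=np.array(k['R'])@X+k['t']; return np.array([k['fx']*p[0]/p[2]+k['cx'],k['fy']*p[1]/p[2]+k['cy']])
def wr(u,v,z,pos,q):
    k=robot.calibration('wrist'); a=np.array([(u-k['cx']),(v-k['cy'])])/k['fx']; th=np.linalg.norm(a)
    d=np.r_[a/max(th,1e-9)*np.sin(th),np.cos(th)]; T=np.array(k['T_tool_cam']); R=Ro.from_quat(q).as_matrix()
    return ray_plane(pos+R@T[:3,3],R@T[:3,:3]@d,z)
def wproj(X,pos,q):
    k=robot.calibration('wrist'); T=np.array(k['T_tool_cam']); R=Ro.from_quat(q).as_matrix()
    p=T[:3,:3].T@(R.T@(np.asarray(X)-pos)-T[:3,3]); th=np.arctan2(np.hypot(p[0],p[1]),p[2])
    return np.array([k['cx'],k['cy']])+k['fx']*th*p[:2]/np.hypot(p[0],p[1])
E
python3 - <<'E'
import cv2,numpy as np
im=cv2.imread('pics/top0.png')
a=cv2.resize(im[205:305,160:220],None,fx=4,fy=4,interpolation=3)
b=cv2.resize(im[190:280,237:327],(400,400),interpolation=3)
# plungers crop
c=cv2.resize(im[180:300,380:450],(233,400),interpolation=3)
cv2.imwrite('pics/crop0.png',cv2.resize(np.hstack([a,b,c])[:,:],None,fx=.9,fy=.9))
E
```

```text
(no output)
```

View pics/crop0.png

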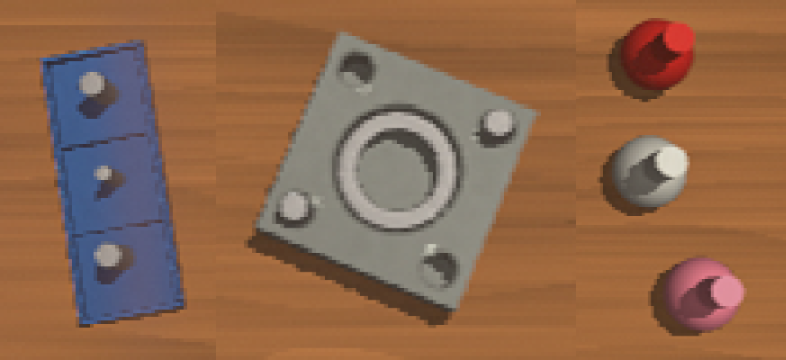

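The crop confirms it: thick pins are the outer two in the tray (tops at about (185.6,228) and (189.7,276)), the thin pin is in the middle, the bores are at (272,207) and (292,257), and the grey flask's neck top is at (411.5,234).

Run:
```python
from h import *
np.set_printoptions(precision=4,suppress=True)
for n,u,v,z in [('pin1',185.6,228.1,.064),('thin',188.9,253.3,.064),('pin2',189.7,276.1,.064),('borefar',272.2,207.2,.05),('borenear',292.2,257.2,.05),('hp1',307.2,221,.074),('hp2',256.75,241.7,.074),('ring',282.5,232.5,.043),('c',268.5,198.2,.05),('c',317.2,218,.05),('c',296.7,267.5,.05),('c',247.2,247.5,.05),('plung',411.4,234,.1)]: print(n,px('top',u,v,z))
o=robot.get_obs();R=Ro.from_quat(o['tool_rot']).as_matrix();print(R, o['q'])
```

```text
pin1 [0.5213 0.2588 0.064 ]
thin [0.4566 0.248  0.064 ]
pin2 [0.3991 0.2439 0.064 ]
borefar [0.5784 0.0365 0.05  ]
borenear [ 0.4475 -0.0154  0.05  ]
hp1 [ 0.538  -0.0537  0.074 ]
hp2 [0.485  0.0749 0.074 ]
ring [0.5124 0.0096 0.043 ]
c [0.6025 0.0464 0.05  ]
c [ 0.5496 -0.0811  0.05  ]
c [ 0.4212 -0.0268  0.05  ]
c [0.4726 0.1007 0.05  ]
plung [ 0.5012 -0.3114  0.1   ]
[[-0.9644  0.2645 -0.0008]
 [ 0.2645  0.9644 -0.0018]
 [ 0.0003 -0.0019 -1.    ]] [ 1.1245  0.5284  1.4338 -0.      1.1814 -0.1786]
```

Emit:
{"op": "jog_arm", "data": {
  "motion": [0,0,0,0,0,-0.96,-1,0,0,0,0,0,-0.96,-1,0,0,0,0,0,-0.96,-1,0,0,0,0,0,-0.96,-1,-0.8,-0.9,0.2,0,0,0,-1,-0.8,-0.9,0.2,0,0,0,-1,-0.8,-0.9,0.2,0,0,0,-1,-0.8,-0.9,0.2,0,0,0,-1,-0.8,-0.9,0.2,0,0,0,-1,-0.8,-0.9,0.2,0,0,0,-1,-0.8,-0.9,0.2,0,0,0,-1,-0.8,-0.9,0.2,0,0,0,-1]
}}

```text
time: 1.6
position: [0.4222, 0.3135, 0.1691]
tool_rot: [-0.0, 1.0, -0.0, -0.0]
ft_force: [0.0, 0.1, -0.5]
grip_width: 0.0867
grip_force: 0.0
```

Emit:
{"op": "jog_arm", "data": {
  "motion": [-0.8,-0.9,0,0,0,0,-1,-0.4,-0.6,0,0,0,0,-1,0,0,0,0,0,0,-1,0,0,0,0,0,0,-1]
}}

```text
time: 2.1
position: [0.4687, 0.2551, 0.1693]
tool_rot: [-0.0, 1.0, 0.0, -0.001]
ft_force: [0.2, -0.7, -0.5]
grip_width: 0.0872
grip_force: 0.0
```

Run:
```python
from h import *
np.set_printoptions(precision=4,suppress=True)
o=robot.get_obs();im=robot.camera('wrist');cv2.imwrite('pics/w1.png',im)
print(o['position'],o['tool_rot'],o['time'])
for X in([.5213,.2588,.064],[.4566,.248,.064],[.3991,.2439,.064]):print(wproj(X,o['position'],o['tool_rot']))
```

```text
[0.4687 0.2551 0.1693] [-0.0001  1.      0.     -0.0006] 2.1
[285.3708 274.7661]
[272.3644 204.6418]
[266.5751 134.129 ]
```

View pics/w1.png

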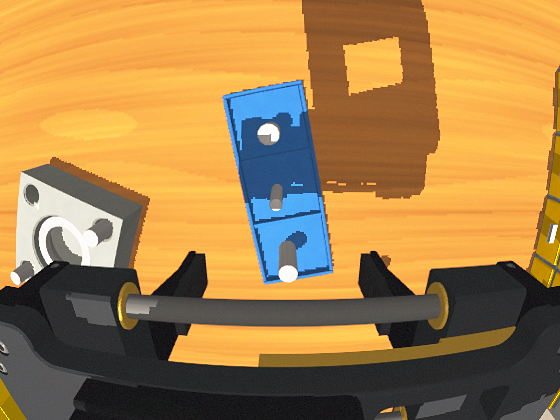

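Wrist view: the thick pin tops are at about (288,273) and (268,133), and the thin pin is between them at (277,205). The jaws are centred at u≈282. I'll refine the pin-top centres numerically.

Run:
```python
from h import *
np.set_printoptions(precision=4,suppress=True)
im=cv2.imread('pics/w1.png');P=np.array([.4687,.2551,.1693]);q=[-.0001,1,0,-.0006]
m=(im.min(2)>215).astype('uint8')
n,l,s,c=cv2.connectedComponentsWithStats(m)
for i in range(1,n):
    if s[i,4]>25 and 200<c[i][0]<340: print(s[i],c[i],wr(*c[i],.064,P,q))
x,y=255,115
print(im[118:150:2,256:284:2].min(2)); 
print(im[262:286:2,276:302:2].min(2))
```

```text
[258 124  21  17 230] [269.2217 131.213 ] [0.3969 0.246  0.064 ]
[279 266  19  16 244] [287.5738 273.4836] [0.5201 0.2608 0.064 ]
[[ 46  41  39  85  82  85  78  76  56  42  38  41  41  39]
 [ 39  43  45  39  35  39  40  37  39  40  40  38  40  34]
 [ 42  41  43  40  30  43  91 103  94  83  38  43  41  41]
 [ 41  34  37  38 175 247 242 243 204 100 109  48  40  44]
 [ 42  36 128 255 255 253 253 253 255 254 116 101  38  41]
 [ 37  30 252 254 254 253 253 253 253 253 254 109  47  40]
 [ 37 204 255 254 253 253 253 253 253 252 253 171  59  43]
 [ 33 249 255 254 254 254 254 255 253 251 251 255  55  40]
 [ 23 249 255 255 255 255 255 122 255 251 252 254  47  42]
 [ 38 130 134 132 137 136 135 124 255 252 252 252  32  44]
 [ 34 107 132 135 137 134 138 121 255 253 253 230  30  42]
 [ 39  44 127 138 130 134 136 123 255 255 255  64  37  38]
 [ 35  41  70 127 134 137 132 131 130 125  74  38  40  37]
 [ 37  49  43  39 120 130 131 128 105  39  40  43  39  39]
 [ 40  42  38  39  40  32  40  37  46  37  39  43  45  45]
 [ 40  39  41  43  44  40  40  41  39  39  38  46  45  38]]
[[ 82 111 109 107 109 105 110 109 107 102 104  78  77]
 [ 85 111 107 107 107  97 101 104 105 100  99  80  79]
 [ 76 112 103 117 238 251 248 245 198  96  99  81  82]
 [ 80 118 146 255 253 251 252 250 254 239  83  78  84]
 [ 79 114 255 253 252 251 250 250 250 248 230  73  85]
 [ 77 149 253 252 250 251 250 251 248 246 250  28  31]
 [ 83 154 252 250 250 250 250 249 246 248 250   9  37]
 [ 36  62 255 248 251 249 251 248 246 249 243  53  68]
 [ 27  25 250 250 249 250 249 245 247 249 116  60 148]
 [ 70  75  73 244 252 253 249 248 253 165  74  77  76]
 [150 156 105  64  63 119 168 166  72  77  73  82  82]
 [ 74  77  77  78  77  75  72  76  80  77  76  77  78]]
```

Emit:
{"op": "jog_arm", "data": {
  "motion": [-0.65,0.07,0,0,0,0,-1,-0.64,0.07,0,0,0,0,-1,0,0,0.8,0,0,0,-1,0,0,0.8,0,0,0,-1,0,0,0.8,0,0,0,-1,0,0,0.43,0,0,0,-1,0,0,0,0,0,0,-1,0,0,0,0,0,0,1,0,0,0,0,0,0,1,0,0,0,0,0,0,1,0,0,0,0,0,0,1,0,0,0,0,0,0,1],
  "grip_force": 25
}}

```text
time: 3.65
position: [0.5211, 0.2604, 0.0565]
tool_rot: [-0.0, 1.0, 0.0, 0.0]
ft_force: [-0.6, 0.1, 0.7]
grip_width: 0.0454
grip_force: 0.0
```

Emit:
{"op": "jog_arm", "data": {
  "motion": [0,0,0,0,0,0,1,0,0,0,0,0,0,1,0,0,0,0,0,0,1,0,0,0,0,0,0,1,0,0,0,0,0,0,1]
}}

```text
time: 4.28
position: [0.521, 0.2604, 0.0563]
tool_rot: [-0.0, 1.0, -0.0, -0.0]
ft_force: [0.5, 0.5, -0.7]
grip_width: 0.017
grip_force: 25.0
```

Emit:
{"op": "jog_arm", "data": {
  "motion": [0,0,-0.6,0,0,0,1,0,0,-0.9,0,0,0,1,0,0,-0.85,0,0,0,1,-0.24,-0.93,0,0,0,0,1,-0.24,-0.93,0,0,0,0,1,-0.24,-0.93,0,0,0,0,1,-0.24,-0.93,0,0,0,0,1,-0.24,-0.93,0,0,0,0,1,-0.24,-0.93,0,0,0,0,1,0,0,0,0,0,0,1,0,0,0,0,0,0,1,0,0,0,0,0,0,1]
}}

```text
time: 5.78
position: [0.578, 0.0383, 0.1502]
tool_rot: [-0.001, 1.0, 0.0, -0.0]
ft_force: [0.6, -0.0, -1.6]
grip_width: 0.0172
grip_force: 25.0
```

Run:
```python
from h import *
np.set_printoptions(precision=4,suppress=True)
o=robot.get_obs();im=robot.camera('wrist');cv2.imwrite('pics/w2.png',im)
print(o['position'],o['tool_rot'],o['time'],o['grip_width'])
cv2.imwrite('pics/w2c.png',cv2.resize(im[60:360,130:430],(600,600),interpolation=3))
```

```text
[0.578  0.0383 0.1502] [-0.0008  1.      0.0002 -0.0005] 5.775 0.01720469900462524
```

View pics/w2c.png

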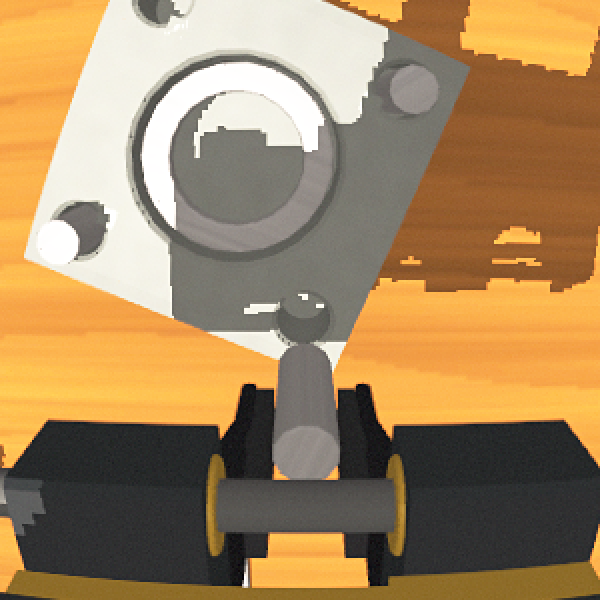

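Run:
```python
from h import *
np.set_printoptions(precision=4,suppress=True)
P=np.array([.578,.0383,.1502]);q=[-.0008,1,.0002,-.0005]
f=lambda x,y,z:print((x,y),wr(130+x/2,60+y/2,z,P,q))
f(303,317,.05);f(58,241,.074);f(414,89,.074);f(235,156,.05);f(238,157,.043)
for X in ([P[0],P[1],.098],[P[0]-.009,P[1],.098],[P[0],P[1]-.009,.098],[P[0],P[1]+.009,.098],[P[0],P[1],.158],[P[0]-.009,P[1],.158],[P[0]+.009,P[1],.158]):
    a=wproj(X,P,q);print(X,(a-[130,60])*2)
# draw predicted circles for refinement
im=cv2.imread('pics/w2.png')[60:360,130:430]
g=cv2.cvtColor(im,cv2.COLOR_BGR2GRAY)
print(g[142:180:2,130:172:2])
```

```text
(303, 317) [0.5763 0.0388 0.05  ]
(58, 241) [ 0.5387 -0.0528  0.074 ]
(414, 89) [0.4853 0.0773 0.074 ]
(235, 156) [0.511  0.0126 0.05  ]
(238, 157) [0.5119 0.013  0.043 ]
[np.float64(0.578), np.float64(0.0383), 0.098] [301.2175 366.2779]
[np.float64(0.569), np.float64(0.0383), 0.098] [301.1773 341.3677]
[np.float64(0.578), np.float64(0.0293), 0.098] [274.6347 366.2236]
[np.float64(0.578), np.float64(0.0473), 0.098] [327.8127 366.2683]
[np.float64(0.578), np.float64(0.0383), 0.158] [299.9459 456.5906]
[np.float64(0.569), np.float64(0.0383), 0.158] [299.8443 425.4843]
[np.float64(0.587), np.float64(0.0383), 0.158] [300.05   486.0359]
[[119 122 121 117 118 119 120 119 119 119 118 117 119 121 118 120 121 122
  119 121 122]
 [120 119 119 119 120 117 119 121 118 118 117 120 117 120 122 119 123 118
  119 121 116]
 [120 117 120 117 120 119 118 117 118 120 123 121  98 103 109 124 120 119
  121 123 119]
 [119 120 121 122 123 121 118 119 121 115 102 249 124 122 109 102 122 122
  121 122 123]
 [114 115 116 116 117 104 115 117 121 117 114 109 115 119 119 119 104 119
  124 120 120]
 [252 252 252 2
[... 531 characters left out ...]
0 139 113  91  93  94  94  96  97  96  99  97  93  89  91 109
  111 121 120]
 [249 250 249 246 184 144  92  96  98 100  98 100  96  99  96  94 100 113
  121 123 123]
 [240 242 243 243 229 185 148  94  96  93  96  96  98  98  92  92 115 111
  119 117 120]
 [240 239 242 243 244 216 184 187 100  95  94  95  92  95 158 124 116 137
  137 137 141]
 [239 240 241 240 240 243 225 125 187 154 114 112 118 120 201 212 244 242
  242 242 244]
 [239 238 240 240 240 240 245 107 113 116 117 113 114 116 111 175 243 240
  240 241 243]
 [226 240 240 241 241 245 111 109 116 114 113 112 116 115 112 110  98 244
  239 241 227]
 [185 182 198 241 243 178 104 112 115 118 114 112 118 115 114 116 107 247
  241 241 177]]
```

The pin hangs straight, and the far bore at crop (303,319) is almost directly below it. I'll descend part way and check the force.

Emit:
{"op": "jog_arm", "data": {
  "motion": [0,-0.02,0.5,0,0,0,1,0,0,0.5,0,0,0,1,0,0,0.2,0,0,0,1,0,0,0.2,0,0,0,1,0,0,0.1,0,0,0,1,0,0,0,0,0,0,1]
}}

```text
time: 6.58
position: [0.5788, 0.0365, 0.0904]
tool_rot: [-0.0, 1.0, 0.0, 0.0]
ft_force: [0.3, 0.1, -1.4]
grip_width: 0.0172
grip_force: 25.0
```

Emit:
{"op": "jog_arm", "data": {
  "motion": [0,0,0.25,0,0,0,1,0,0,0.25,0,0,0,1,0,0,0,0,0,0,1,0,0,0,0,0,0,-0.2,0,0,0,0,0,0,-0.2,0,0,0,0,0,0,-0.2,0,0,0,0,0,0,-0.2,0,0,0,0,0,0,-0.2,0,0,-0.8,0,0,0,-0.2,0,0,-0.8,0,0,0,-0.5,0,0,-0.4,0,0,0,-0.5]
}}

```text
time: 7.95
position: [0.5795, 0.0363, 0.1521]
tool_rot: [-0.0, 1.0, -0.0, 0.001]
ft_force: [-0.3, 1.3, -0.1]
grip_width: 0.0625
grip_force: 0.0
```

Run:
```python
from h import *
np.set_printoptions(precision=4,suppress=True)
o=robot.get_obs();im=robot.camera('wrist');cv2.imwrite('pics/w3.png',im)
print(o['position'],o['tool_rot'],o['time'],o['grip_width'])
cv2.imwrite('pics/w3c.png',cv2.resize(im[60:360,130:430],(600,600),interpolation=3))
```

```text
[0.5795 0.0363 0.1521] [-0.0002  1.     -0.0002  0.0013] 7.95 0.06252068436755345
```

View pics/w3c.png

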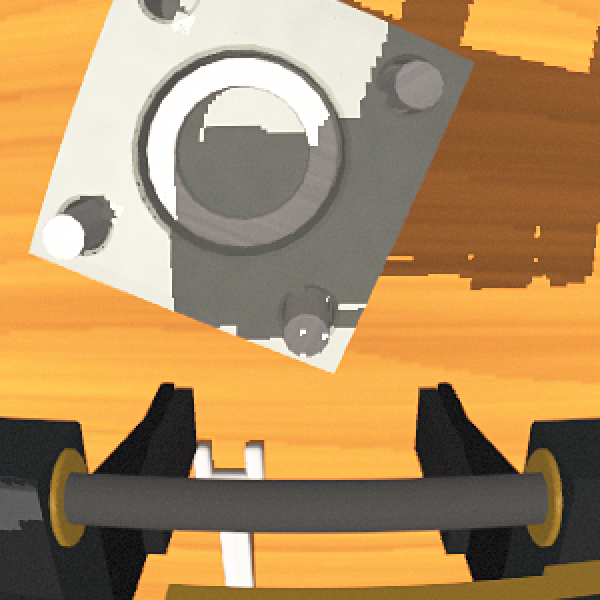

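The first pin sits in the far bore, standing out the same as the factory pins (top at crop (305,336)). Next is the second thick pin.

Emit:
{"op": "jog_arm", "data": {
  "motion": [0.75,0.87,-0.07,0,0,0,-1,0.75,0.87,-0.07,0,0,0,-1,0.75,0.87,-0.07,0,0,0,-1,0.75,0.87,-0.07,0,0,0,-1,0.75,0.87,-0.07,0,0,0,-1,0.75,0.87,-0.07,0,0,0,-1,0,0,0,0,0,0,-1,0,0,0,0,0,0,-1,0,0,0,0,0,0,-1]
}}

```text
time: 9.12
position: [0.3996, 0.2445, 0.1669]
tool_rot: [0.001, 1.0, -0.0, 0.0]
ft_force: [-0.4, 0.1, -1.1]
grip_width: 0.0866
grip_force: 0.0
```

Run:
```python
from h import *
np.set_printoptions(precision=4,suppress=True)
o=robot.get_obs();im=robot.camera('wrist');cv2.imwrite('pics/w4.png',im)
P,q=o['position'],o['tool_rot'];print(P,q,o['time'],o['grip_width'])
m=(im.min(2)>200).astype('uint8')
n,l,s,c=cv2.connectedComponentsWithStats(m)
for i in range(1,n):
    if s[i,4]>25: print(s[i],c[i],wr(*c[i],.064,P,q))
print(wproj([.399,.2445,.064],P,q),wproj([P[0],P[1],.064],P,q))
u,v=wproj([.399,.2445,.064],P,q).astype(int)
print(im[v-16:v+18:2,u-18:u+20:2].max(2))
```

```text
[0.3996 0.2445 0.1669] [ 0.0006  1.     -0.0001  0.0001] 9.125 0.0866331620745755
[274 210  16   5  38] [280.5789 212.3947] [0.3936 0.2442 0.064 ]
[274 223  17   6  68] [282.1176 225.0294] [0.4046 0.2454 0.064 ]
[ 36 233  64  40 705] [ 57.7163 254.1759] [0.4381 0.0127 0.064 ]
[283 275  11  10  89] [287.7865 279.6854] [0.4562 0.2503 0.064 ]
[543 275   7  12  46] [546.3696 279.9783] [0.4775 0.558  0.064 ]
[281.0189 218.6308] [281.0214 219.334 ]
[[248 249 250 249 251 148 114 115 116 113 115 119 115 111 191 255 249 246
  246]
 [249 248 248 248 251 115 114 115 120 118 118 119 119 115 182 249 247 246
  246]
 [249 248 248 248 251 111 113 120 114 118 118 118 116 113 137 249 247 246
  245]
 [248 248 249 249 254 110 118 113 116 116 118 117 115 109 113 249 246 247
  245]
 [248 248 249 248 255 113 127 250 150 142 150 151 119 107 108 251 246 245
  246]
 [248 248 249 248 255 108 255 255 255 255 255 255 255 255 104 253 248 246
  245]
 [248 248 248 248 237 158 255 134 135 133 138 141 135 134 112 255 247 246
  247]
 [247 248 248 249 234 144 144 142 144 142 148 147 145 139 150 255 248 248
  251]
 [247 247 248 249 189 146 146 145 147 143 152 144 140 147 150 255 255 255
  118]
 [248 248 248 249 202 150 145 142 146 143 148 143 142 147 144  96  97  96
  112]
 [253 255 255 255 255 145 137 147 136 172 169 162 167 165 138 205 240 255
  255]
 [121 124 115 107  97 185 255 255 255 255 255 255 255 255 250 249 249 249
  249]
 [ 94 111 117 128 208 236 249 255 255 255 254 255 255 227 249 248 248 247
  247]
 [255 255 252 251 250 249 249 248 247 245 246 249 249 249 249 249 248 247
  247]
 [250 250 250 248 248 247 247 247 248 247 247 248 248 249 249 248 247 247
  246]
 [247 247 247 247 248 247 247 248 248 247 246 247 247 247 248 248 249 248
  248]
 [246 247 246 248 247 248 248 248 248 247 247 245 246 247 248 248 249 248
  248]]
```

Emit:
{"op": "jog_arm", "data": {
  "motion": [0,0,0.8,0,0,0,-1,0,0,0.8,0,0,0,-1,0,0,0.8,0,0,0,-1,0,0,0.37,0,0,0,0,0,0,0,0,0,0,1,0,0,0,0,0,0,1,0,0,0,0,0,0,1,0,0,0,0,0,0,1,0,0,0,0,0,0,1,0,0,0,0,0,0,1,0,0,0,0,0,0,1,0,0,0,0,0,0,1]
}}

```text
time: 10.68
position: [0.3986, 0.2452, 0.0564]
tool_rot: [-0.0, 1.0, 0.0, 0.0]
ft_force: [-0.8, 0.5, 0.1]
grip_width: 0.0173
grip_force: 24.9
```

Emit:
{"op": "jog_arm", "data": {
  "motion": [0,0,0,0,0,0,1,0,0,0,0,0,0,1,0,0,0,0,0,0,1]
}}

```text
time: 11.05
position: [0.3987, 0.2452, 0.0564]
tool_rot: [-0.0, 1.0, 0.0, 0.0]
ft_force: [-1.1, 0.2, 0.6]
grip_width: 0.0172
grip_force: 24.9
```

Emit:
{"op": "jog_arm", "data": {
  "motion": [0,0,-0.6,0,0,0,1,0,0,-0.9,0,0,0,1,0,0,-0.85,0,0,0,1,-0.17,-0.93,0,0,0,0,1,-0.17,-0.93,0,0,0,0,1,-0.17,-0.93,0,0,0,0,1,-0.17,-0.93,0,0,0,0,1,-0.17,-0.93,0,0,0,0,1,-0.17,-0.93,0,0,0,0,1,-0.17,-0.93,0,0,0,0,1,0,0,0,0,0,0,1,0,0,0,0,0,0,1]
}}

```text
time: 12.55
position: [0.4455, -0.0148, 0.1501]
tool_rot: [0.0, 1.0, 0.0, -0.001]
ft_force: [-0.5, 0.2, -1.2]
grip_width: 0.0174
grip_force: 24.9
```

Run:
```python
from h import *
np.set_printoptions(precision=4,suppress=True)
o=robot.get_obs();im=robot.camera('wrist');cv2.imwrite('pics/w5.png',im)
P,q=o['position'],o['tool_rot'];print(P,q,o['time'],o['grip_width'])
cv2.imwrite('pics/w5c.png',cv2.resize(im[160:360,180:380],(600,600),interpolation=3))
for X in ([.447,-.0144,.05],[P[0],P[1],P[2]-.052],[P[0],P[1],.05]):print((wproj(X,P,q)-[180,160])*3)
```

```text
[ 0.4455 -0.0148  0.1501] [ 0.0002  1.      0.0004 -0.0008] 12.55 0.017408996494511726
[304.0789 187.3252]
[301.7442 249.9063]
[302.6746 181.9361]
```

View pics/w5c.png

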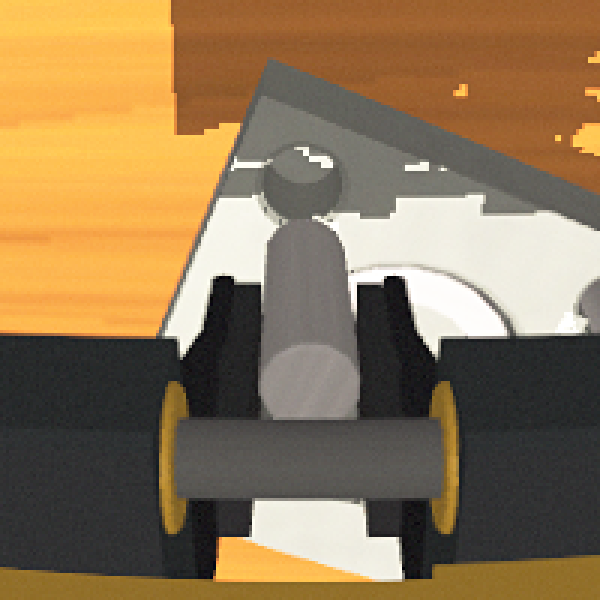

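The second pin hangs straight, its lower end centred at u≈307 in the crop and the near bore at (302,184). It needs about 1.2 mm towards −y, then descend.

Emit:
{"op": "jog_arm", "data": {
  "motion": [-0.02,-0.03,0.5,0,0,0,1,0,0,0.5,0,0,0,1,0,0,0.2,0,0,0,1,0,0,0.2,0,0,0,1,0,0,0.1,0,0,0,1,0,0,0,0,0,0,1]
}}

```text
time: 13.35
position: [0.4471, -0.0163, 0.0904]
tool_rot: [-0.0, 1.0, -0.0, -0.0]
ft_force: [-0.4, 0.4, -1.4]
grip_width: 0.017
grip_force: 24.9
```

Emit:
{"op": "jog_arm", "data": {
  "motion": [0,0,0.25,0,0,0,1,0,0,0.25,0,0,0,1,0,0,0,0,0,0,1,0,0,0,0,0,0,-0.2,0,0,0,0,0,0,-0.2,0,0,0,0,0,0,-0.2,0,0,0,0,0,0,-0.2,0,0,0,0,0,0,-0.2,0,0,-0.8,0,0,0,-0.2,0,0,-0.8,0,0,0,-0.5,0,0,-0.9,0,0,0,-0.5]
}}

```text
time: 14.72
position: [0.4466, -0.0163, 0.1711]
tool_rot: [-0.0, 1.0, 0.0, -0.001]
ft_force: [0.9, 1.1, 0.0]
grip_width: 0.0628
grip_force: 0.0
```

Run:
```python
from h import *
np.set_printoptions(precision=4,suppress=True)
o=robot.get_obs();im=robot.camera('wrist');cv2.imwrite('pics/w6.png',im)
P,q=o['position'],o['tool_rot'];print(P,q,o['time'],o['grip_width'])
sc=robot.camera('scene')[180:270,260:370]
cv2.imwrite('pics/w6c.png',np.hstack([cv2.resize(im[130:330,180:380],(400,400),interpolation=3),cv2.resize(sc,(396,324),interpolation=3)[:324] if 0 else cv2.resize(sc,(400,400),interpolation=3)]))
```

```text
[ 0.4466 -0.0163  0.1711] [-0.0001  1.      0.0002 -0.0006] 14.725 0.06282903373008601
```

View pics/w6c.png

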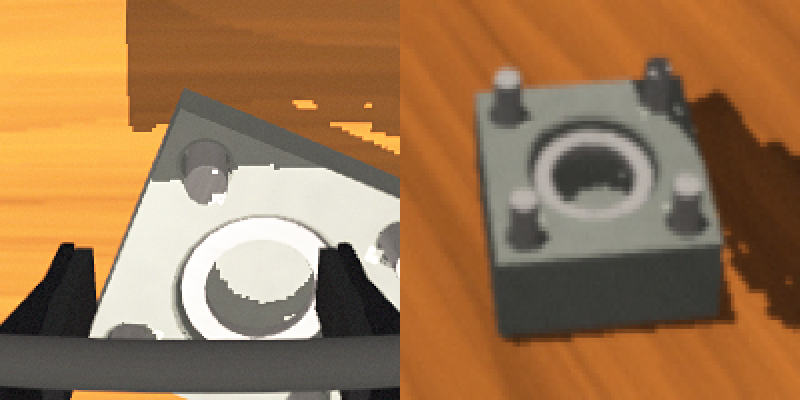

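All four corner pins stand at equal height, so both bores are filled. On to the grey plunger.

Emit:
{"op": "jog_arm", "data": {
  "motion": [-0.17,-0.92,-0.1,0,0,0,-0.5,-0.17,-0.92,-0.1,0,0,0,-0.5,-0.17,-0.92,-0.1,0,0,0,-0.5,-0.17,-0.92,-0.1,0,0,0,-0.5,-0.17,-0.92,-0.1,0,0,0,-0.5,-0.17,-0.92,-0.1,0,0,0,-0.5,-0.17,-0.92,-0.1,0,0,0,-0.5,-0.17,-0.92,-0.1,0,0,0,-0.5,0,0,0,0,0,0,-0.5,0,0,0,0,0,0,-0.5,0,0,0,0,0,0,-0.5]
}}

```text
time: 16.2
position: [0.501, -0.3092, 0.2016]
tool_rot: [-0.001, 1.0, 0.001, -0.001]
ft_force: [-0.1, 0.1, 0.4]
grip_width: 0.0653
grip_force: 0.0
```

Run:
```python
from h import *
np.set_printoptions(precision=4,suppress=True)
o=robot.get_obs();im=robot.camera('wrist');cv2.imwrite('pics/w7.png',im)
P,q=o['position'],o['tool_rot'];print(P,q,o['time'],o['grip_width'])
cv2.imwrite('pics/w7c.png',cv2.resize(im[100:350,155:405],(600,600),interpolation=3))
print((wproj([.5012,-.3114,.1],P,q)-[155,100])*2.4,(wproj([P[0],P[1],.1],P,q)-[155,100])*2.4)
```

```text
[ 0.501  -0.3092  0.2016] [-0.0006  1.      0.0009 -0.0008] 16.2 0.0653078562723716
[295.512  288.6534] [301.8669 288.0753]
```

View pics/w7c.png

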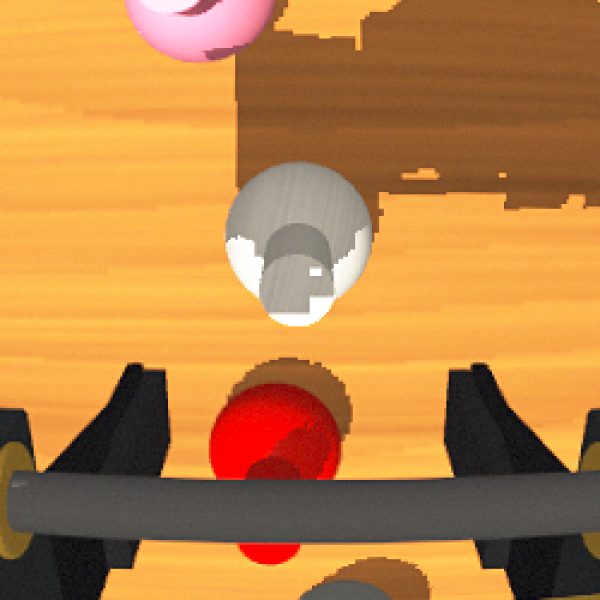

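The grey flask's neck top is at crop (297,290), about 1 mm from straight below the jaws. I'll descend and grip the neck.

Emit:
{"op": "jog_arm", "data": {
  "motion": [-0.01,-0.07,0.6,0,0,0,-0.5,0,0,0.8,0,0,0,-0.5,0,0,0.8,0,0,0,-0.5,0,0,0.7,0,0,0,-0.5,0,0,0.24,0,0,0,-0.5,0,0,0,0,0,0,1,0,0,0,0,0,0,1,0,0,0,0,0,0,1,0,0,0,0,0,0,1,0,0,0,0,0,0,1,0,0,0,0,0,0,1,0,0,0,0,0,0,1],
  "grip_force": 55
}}

```text
time: 17.75
position: [0.5022, -0.3135, 0.0772]
tool_rot: [-0.0, 1.0, 0.0, 0.0]
ft_force: [1.0, 2.3, 3.6]
grip_width: 0.0249
grip_force: 55.0
```

Emit:
{"op": "jog_arm", "data": {
  "motion": [0,0,0,0,0,0,1,0,0,0,0,0,0,1]
}}

```text
time: 18.0
position: [0.5021, -0.3135, 0.0772]
tool_rot: [-0.0, 1.0, 0.0, 0.0]
ft_force: [0.1, 2.4, 5.4]
grip_width: 0.0252
grip_force: 55.0
```

Emit:
{"op": "jog_arm", "data": {
  "motion": [0,0,-0.5,0,0,0,1,0,0,-0.9,0,0,0,1,0,0,-0.9,0,0,0,1,0,0,-0.7,0,0,0,1,-0.03,0.9,0,0,0,0,1,-0.03,0.9,0,0,0,0,1,-0.03,0.9,0,0,0,0,1,-0.03,0.9,0,0,0,0,1,-0.03,0.9,0,0,0,0,1,-0.03,0.9,0,0,0,0,1,-0.03,0.9,0,0,0,0,1,-0.03,0.9,0,0,0,0,1]
}}

```text
time: 19.5
position: [0.5108, -0.0246, 0.1957]
tool_rot: [-0.0, 1.0, 0.0, -0.001]
ft_force: [-0.0, 0.0, -2.4]
grip_width: 0.0249
grip_force: 54.9
```

Emit:
{"op": "jog_arm", "data": {
  "motion": [-0.02,0.9,0,0,0,0,1,0,0,0,0,0,0,1,0,0,0,0,0,0,1,0,0,0,0,0,0,1]
}}

```text
time: 20.0
position: [0.5123, 0.0094, 0.1964]
tool_rot: [0.0, 1.0, -0.0, -0.0]
ft_force: [-1.0, 0.1, -3.9]
grip_width: 0.0251
grip_force: 54.9
```

Emit:
{"op": "jog_arm", "data": {
  "motion": [0,0.02,0.6,0,0,0,1,0,0,0.6,0,0,0,1,0,0,0.5,0,0,0,1,0,0,0.3,0,0,0,1,0,0,0,0,0,0,1,0,0,0.1,0,0,0,1,0,0,0.1,0,0,0,1,0,0,0,0,0,0,1]
}}

```text
time: 21.0
position: [0.5129, 0.0106, 0.1096]
tool_rot: [-0.0, 1.0, -0.001, 0.001]
ft_force: [-2.2, -3.5, 3.1]
grip_width: 0.0249
grip_force: 55.0
```

Emit:
{"op": "jog_arm", "data": {
  "motion": [0.01,-0.02,0.08,0,0,0,1,0,0,0.08,0,0,0,1,0,0,0.08,0,0,0,1,0,0,0.06,0,0,0,1,0,0,0,0,0,0,1,0,0,0,0,0,0,1]
}}

```text
time: 21.75
position: [0.5128, 0.0102, 0.098]
tool_rot: [-0.0, 1.0, -0.0, 0.001]
ft_force: [-1.0, -1.7, 10.9]
grip_width: 0.0245
grip_force: 55.0
```

Emit:
{"op": "jog_arm", "data": {
  "motion": [0,-0.01,0.05,0,0,0,1,0,0,0.05,0,0,0,1,0,0,0,0,0,0,1,0,0,0,0,0,0,1,0,0,0,0,0,0,1]
}}

```text
time: 22.38
position: [0.5131, 0.0101, 0.0955]
tool_rot: [-0.0, 1.0, -0.0, 0.002]
ft_force: [-1.9, -0.8, 22.1]
grip_width: 0.0248
grip_force: 55.0
```

Run:
```python
from h import *
o=robot.get_obs();print(o['position'],o['ft_force'],o['moment'],o['time'])
w=robot.camera('wrist');sc=robot.camera('scene')[150:270,240:390]
cv2.imwrite('pics/f.png',np.hstack([cv2.resize(sc,(460,368),interpolation=3),cv2.resize(w[100:300,190:374],(338,368),interpolation=3)]))
```

```text
[0.51311816 0.01007407 0.09551502] [-1.9236243  -0.80107457 22.12979423] [-0.03677418  0.63373013  0.03595043] 22.375
```

View pics/f.png

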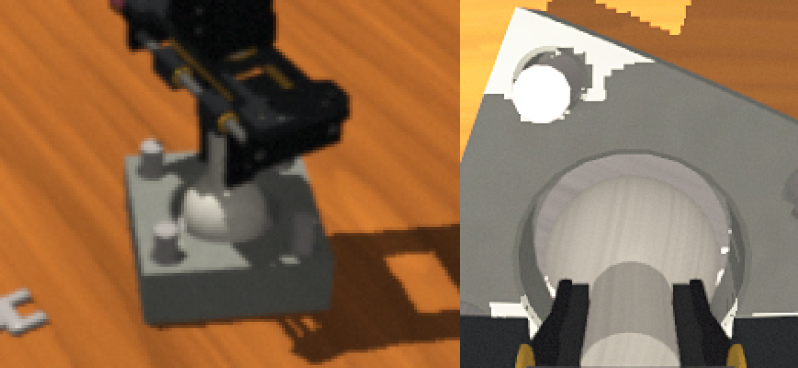

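The plunger is upright and centred in the ring, and the ring is against its stop: about 26 N on it, where 16 N reaches the stop. Handing in.

```bash
python3 -c "
from rig import robot
print(robot.hand_in())"
```

```text
the job is handed in; nothing more can be done
None
```

The job is handed in, with no verdict returned: both thick pins are in their bores at the same height as the pins already fitted, and the gripper is holding the plunger upright with the ring pressed to its stop.

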